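# Clamp a candle tin with the eccentric lock

### The arm

A 6-joint arm with a two-finger parallel gripper is mounted at the origin on a cart in front of the work surface, level with it; the furniture and walls round the work are solid. World frame = base frame: x ahead of the robot, y to its left, z up, the work surface at z = 0. Lengths are in m, angles in rad, forces in N, time in s.
With the tool pointing down it reaches from about 0.2 to 0.875 m from the base axis. Payload 3.4 kg.
Tool frame: the origin (TCP) lies between the finger pads; the fingertips stand 25 mm ahead of it and the grasp point (between the pads) lies 6 mm ahead of it (r.nose_length is the z of the fingertips in the tool frame, in m); z points along the fingers, x is the direction in which the jaws open and shut, and the axes are right-handed (so a half turn about z gives the same grasp; the last joint's range is limited). The gripper opens to 94 mm and grips with 3 to 60 N. Pads are 16 mm wide; open, the fingers measure 119 mm over their backs; the gripper's body (75 mm by 177 mm) begins 78 mm behind the grasp point.
Start: joints at [-1.242, 0.276, 1.505, -0, 1.361, -0.121], TCP at [0.25, -0.518, 0.23] pointing down, gripper open.
Joint ranges: [-2.89, 2.89], [-0.75, 2.08], [0.22, 2.7], [-1.18, 4.32], [0.11, 2.71], [-2.7, 2.7]. Speed limits (rad/s): [2.57, 2.57, 3.14, 3.14, 3.14, 3.14].

### API

Orientations are given as a unit quaternion [w, x, y, z].
In Python, from plant import r, gripper_to, inverse_kinematics, vision, models, telemetry gives the robot as it stands. Calls block until the motion is done:
- r.move_to(position, orientation): joint-space move of the TCP to a pose.
- r.move_l(position, rot=None, vel=0.15, guard=None): straight line of the TCP; rot=None keeps the orientation; vel is the mean speed in m/s. With guard (N) it stops when the force on the tool has changed by that much, and returns True; else False.
- r.movej(angles): joint-space move.
- gripper_to(opening, f_grip=None): finger opening in m; f_grip is the grip in N (None keeps the last); returns when the fingers have stopped.
- r.hold(seconds).
- inverse_kinematics(position, orientation): joint angles nearest the present ones, or None.
- vision.snapshot(name): name is "side" or "top" or "wrist"; returns the picture (384x512x3 uint8, red, green, blue); there is no depth.
- vision.get_calibration(name): a dict with "fx", "fy", "cx", "cy" (pixels), "D" ([k1, k2, p1, p2, k3] as OpenCV has them; the pictures are not rectified), "position" and "orientation" of the camera in the world. Camera axes: x right, y down, z forward; pixel columns grow to the right and rows downward; lengths in m; the calibration is good to about 2 mm. A picture is of the moment at which its call begins: read the wrist's pose just before it. get_calibration takes no time and is no camera call; for the wrist camera it gives the pose at the moment of the call.
A pose or a line that the arm cannot do raises r.PlanningError and nothing moves.
- r.sign_off(): hands the job in, once; it reports no verdict.
Trained networks look in the newest picture that a camera, given by its name, has taken for a name from the list of things; names that differ only in an ending like _2 or _b are one class to them, and where a whole thing is asked for, a point or a joint stands for the part that bears it (a point fixed in the world has none). Each returns a list of dicts, best first, with "score" (0 to 1); they miss things now and then, are a little off and sometimes report something else, mostly with a low value. They report only what shows in the picture. A call takes as long as a camera call. They do not tell look-alikes from the thing itself.
- models.boxes_of(thing, camera): "at" ([x, y, z] in m, in world coordinates, good to about 4 mm: the middle of the surface that is visible of it).
- models.regions_of(thing, camera): "pixels" (384x512 bool, what is visible of it).
- models.mark_of(thing, camera): "at" ([x, y, z] in m, in world coordinates, good to about 4 mm: a listed point, or the origin of a listed thing).
Readings, each from a call of its own:
- telemetry.current_t(): time.
- telemetry.current_joints(): joint angles.
- telemetry.current_dq(): joint speeds.
- telemetry.current_joint_efforts(): joint torques, N m.
- telemetry.current_ee_pos(): TCP position.
- telemetry.current_tool_rot(): TCP orientation.
- telemetry.current_wrist_force(): force on the tool from outside, world axes, zero at the start.
- telemetry.current_torque(): the same for the moment, N m.
- telemetry.current_opening(): finger opening in m.
Only numpy, scipy, OpenCV 4.12 (cv2) and the standard library are available. Lean on these libraries where they do the work, as an engineer would, in place of code of your own. Each camera call takes 0.05 s, during which the arm holds its last target.

### The job

Clamp the candle tin in the fixture: push the lever with the red post clockwise round to its stop, so that the cam stands at its low point and frees the slide, then push the orange tab fully forward so that the slide carries the tin home against the end of its pocket. Finally push the lever all the way back to its first stop, to lock the slide. Work with the fingertips only, do not touch or lift the tin yourself, and leave the things beside the fixture where they are.

Things in the scene. Friction and masses are not known exactly. Their poses are not given: they have to be found in the camera images.
- fixture: Grey clamping fixture fixed to the table; base plate 230 x 150 mm, 12 mm thick. Origin: table height, on the slide's centre line; the plate spans x -125 to +105 and y -55 to +95 mm. x is the slide's forward direction (roughly away from the robot), y to the left, z up.
- pocket (a point): Where the centre of the tin's underside comes to rest (fixture x = 44.5 mm, y = 0, 12 mm above the table), in an aluminium pocket: two side walls 18 mm high, 77 mm apart inside, from fixture x = 1 mm on, and an end wall 30 mm high, its inner face at x = 81 mm.
- cam (a joint): Turn of the eccentric cam, rad. 0: high side across the slide's path (locked), lever to the rear left, 160 degrees from fixture +x. Grows clockwise from above as the lever swings round the left to the front; 2.18: low point, lever 35 degrees from +x toward +y. Stops at both ends. Starts 0 to 0.45. Friction 0.1 N m (1.5 N at the post); stays where left. The slide's lug can pass above about 1.8.
- cam_pivot (a point): Centre of the cam's pivot, 47 mm above the table, at x = -38, y = +68 mm in the fixture frame. The brass disc under it is 34 mm across, set 10 mm off-centre. Two stop pins for the lever stand 35 mm from it, tops 40 mm above the table.
- lever_post (a point): Red upright round post, 16 mm diameter, at the end of the dark steel cam lever, 75 mm from the pivot. The post stands from 36 to 78 mm above the table; this point is on its axis, 61 mm above the table. The lever bar, 14 mm wide, is at 30 to 38 mm height and reaches 78 mm from the pivot.
- slide (a joint): Travel of the follower slide along fixture +x, m: 0 fully back, 0.0527 fully forward at its stop. Starts 0 to 0.002. Friction 3 N; stays where left. While the cam is high it blocks the steel lug on the slide's left side after about 9 mm. With the slide fully forward the lug is past the cam, which turned back to 0 stands behind it with 1.5 mm of play.
- push_tab (a point): Centre of the rear face of the slide's orange push tab, an upright plate 52 mm wide (along fixture y), 10 mm thick, top 71 mm above the table; this point is 54 mm above the table. Behind the tab is only the base plate, 12 mm high. The tab's rear face is 55 mm behind the front face of the black jaw that pushes the tin.
- work_tin: Open beige candle tin, 72 mm diameter, 44 mm high, standing loose on the fixture's base plate between the slide's black jaw and the pocket's end wall, 12 to 24 mm in front of the jaw. Origin: centre of its underside.
- spare_tin: Bystander: another beige candle tin, 72 mm diameter, 44 mm high, loose, on the table to the right of the fixture. Origin: centre of its underside.
- tape_roll: Bystander: roll of brown tape, 97 mm diameter, 48 mm high, loose, right of the fixture. Origin: centre of its underside.
- tin_lid: Bystander: beige tin lid, 74 mm diameter, 11 mm high, loose, right of the fixture. Origin: centre of its underside.
There are look-alikes about, which are no part of the job. Leave any blue look-alike of the work_tin alone.

How it is judged:
By the outcome, as a careful person would: the job done as asked, in the order asked, and still so for the second after the job is handed in, with the robot touching nothing.
It also fails if it takes over 64 s, if anything falls off the work surface, if the arm or the gripper's body presses on something with over 40 N, if the wrist force passes 120 N, or if a joint passes its speed limit or range.

## Working session

There is one attempt and no reset: what is moved stays moved. The work goes in short steps, each a Python script; the robot and the scene stay as the last script left them, time stands still between calls to the robot, and variables do not carry over. Pictures are saved under pics/ and viewed, and the job is handed in when it is done.

```bash
mkdir -p pics; ls; python3 - <<'E'
from plant import r, gripper_to, inverse_kinematics, vision, models, telemetry
import cv2
for c in ["side","top","wrist"]:
    im=vision.snapshot(c); cv2.imwrite(f"pics/{c}0.png",im[:,:,::-1])
    k=vision.get_calibration(c); print(c,k)
    for n in ["fixture","pocket","cam_pivot","lever_post","push_tab","work_tin"]:
        for d in models.mark_of(n,c)[:3]: print(n,[round(float(v),4) for v in d["at"]],round(d["score"],2))
print(telemetry.current_t(),telemetry.current_opening(),telemetry.current_tool_rot())
E
```

```text
pics
side {'fx': 428.39554803635485, 'fy': 428.39554803635485, 'cx': 264.8684860404776, 'cy': 193.80811065995925, 'D': array([-0.0460508,  0.       ,  0.       ,  0.       ,  0.       ]), 'position': array([0.41027966, 0.76732507, 0.74966975]), 'orientation': array([ 0.02959232, -0.0659885 ,  0.8998928 , -0.43007298])}
fixture [0.5903, -0.0407, 0.0024] 0.67
pocket [0.6282, -0.0302, 0.0109] 0.71
pocket [0.5875, -0.0433, 0.0018] 0.46
cam_pivot [0.5274, 0.0101, 0.0444] 0.92
lever_post [0.4591, 0.0275, 0.0605] 0.8
push_tab [0.4941, -0.0662, 0.0539] 0.63
work_tin [0.5943, -0.0426, 0.011] 0.76
work_tin [0.4552, 0.1941, -0.0013] 0.75
work_tin [0.5882, -0.0449, -0.0013] 0.36
top {'fx': 449.275883512774, 'fy': 449.275883512774, 'cx': 253.54587452722927, 'cy': 185.67390274543934, 'D': array([-0.07928034,  0.        ,  0.        ,  0.        ,  0.        ]), 'position': array([ 0.41806064, -0.07032397,  1.09681889]), 'orientation': array([ 0.03542512, -0.69662714,  0.71514952, -0.04490939])}
fixture [0.5864, -0.0454, -0.0034] 0.85
pocket [0.6313, -0.0295, 0.0068] 0.89
cam_pivot [0.5336, 0.0105, 0.0448] 0.79
lever_post [0.4539, 0.0244, 0.0609] 0.73
lever_post [0.6307, -0.0297, 0.0084] 0.56
push_tab [0.4965, -0.0703, 0.0541] 0.95
work_tin [0.5915, -0.0384, 0.0085] 0.85
work_tin [0.4546, 0.1898, -0.0018] 0.84
wrist {'fx': 264.3505872577118, 'fy': 264.3505872577118, 'cx': 256.4970885562812, 'cy': 194.13120885689733, 'D': array([-0.05774252,  0.        ,  0.        ,  0.        ,  0.        ]), 'position': array([ 0.31502103, -0.48528043,  0.38421412]), 'orientation': array([ 0.1080793 ,  0.83988785, -0.52757528, -0.06761353])}
1.05 0.09355413726136466 [ 3.26662839e-05  8.46991507e-01 -5.31606418e-01  3.98946792e-05]
```

View pics/top0.png

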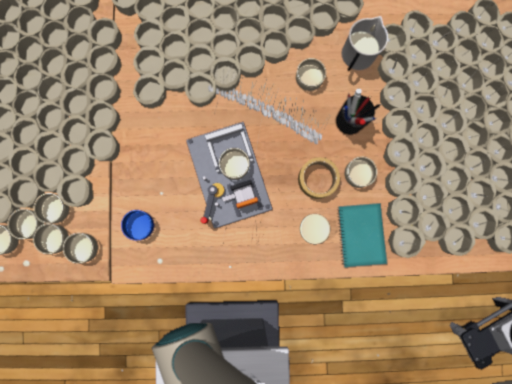

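View pics/side0.png

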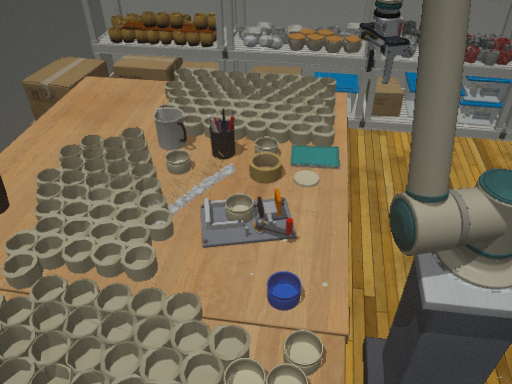

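```bash
python3 - <<'E'
import cv2
im=cv2.imread("pics/top0.png")
c=im[110:240,170:290]; cv2.imwrite("pics/topcrop.png",cv2.resize(c,None,fx=4.6,fy=4.6,interpolation=cv2.INTER_CUBIC))
im=cv2.imread("pics/side0.png")
c=im[170:260,190:310]; cv2.imwrite("pics/sidecrop.png",cv2.resize(c,None,fx=6,fy=6,interpolation=cv2.INTER_CUBIC))
E
```

```text
(no output)
```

View pics/topcrop.png

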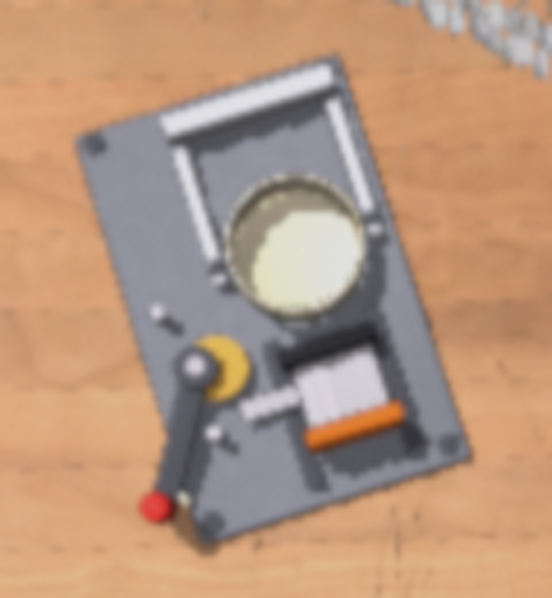

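View pics/sidecrop.png

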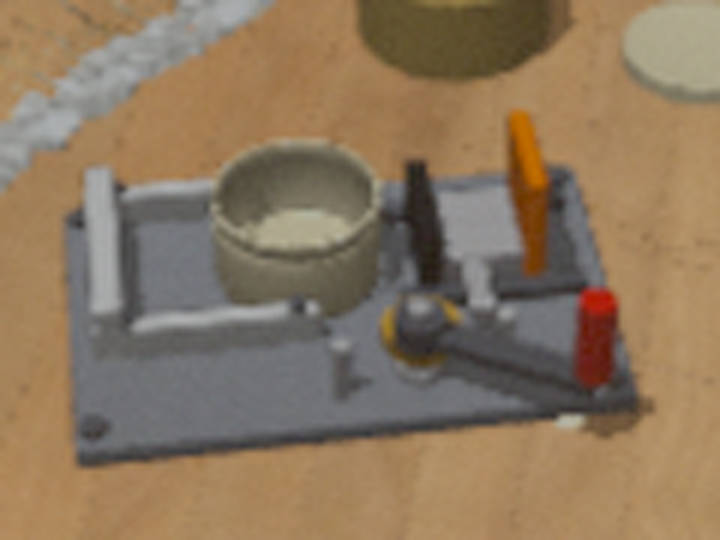

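```bash
cat > h.py <<'E'
import numpy as np, cv2
from scipy.spatial.transform import Rotation as R
def ray(k,uv,z):
    K=np.array([[k['fx'],0,k['cx']],[0,k['fy'],k['cy']],[0,0,1.]])
    n=cv2.undistortPoints(np.array([[uv]],float),K,np.array(k['D'])).ravel()
    q=np.array(k['orientation']); M=R.from_quat(np.roll(q,-1)).as_matrix()
    d=M@[n[0],n[1],1]; p=np.array(k['position']); return p+d*(z-p[2])/d[2]
def fit2(A,B):
    A=np.array(A,float);B=np.array(B,float);a=A-A.mean(0);b=B-B.mean(0)
    yaw=np.arctan2((a[:,0]*b[:,1]-a[:,1]*b[:,0]).sum(),(a*b).sum())
    c,s=np.cos(yaw),np.sin(yaw);M=np.array([[c,-s],[s,c]]);t=B.mean(0)-M@A.mean(0)
    return yaw,t,B-(A@M.T+t)
E
python3 - <<'E'
from plant import vision
from h import *
kt=vision.get_calibration("top"); ks=vision.get_calibration("side")
ct=lambda u,v:((u+.5)/4.6-.5+170,(v+.5)/4.6-.5+110)
cs=lambda u,v:((u+.5)/6-.5+190,(v+.5)/6-.5+170)
F=[(105,95),(105,-55),(-125,-55),(-125,95)]; F=np.array(F)/1000
T=[ray(kt,ct(*p),.012)[:2] for p in [(78,138),(338,57),(468,458),(205,543)]]
y,t,e=fit2(F,T);print("top",np.degrees(y),t,np.round(e*1000,1).tolist())
M=R.from_euler('z',y).as_matrix()[:2,:2]
S=[ray(ks,cs(*p),.012)[:2] for p in [(82,455),(68,215),(572,170),(635,403)]]
ys,ts,e=fit2(F,S);print("side",np.degrees(ys),ts,np.round(e*1000,1).tolist())
toF=lambda p:np.round((M.T@(np.array(p)[:2]-t))*1000,1)
for n,p,z in [("pivot",(197,367),.047),("post",(156,507),.078),("tabtopL",(308,446),.071),("tabtopR",(404,416),.071)]:
    w=ray(kt,ct(*p),z);print(n,w,toF(w))
for n,p,z in [("pivot",(425,305),.047),("post",(600,297),.078)]:
    w=ray(ks,cs(*p),z);print("side",n,w,toF(w))
print("bpost net",toF((.4539,.0244)),toF((.4591,.0275)))
E
```

```text
top 16.331017397272536 [ 0.58693412 -0.04313243] [[-1.0, -2.4], [-2.3, 1.4], [1.0, 3.0], [2.3, -2.0]]
side 16.346854006041553 [ 0.58561444 -0.03998234] [[-3.0, -1.8], [-1.7, 0.0], [2.0, 0.6], [2.7, 1.1]]
pivot [0.53140614 0.01073039 0.047     ] [-38.1  67.3]
post [0.45931455 0.02969854 0.078     ] [-102.   105.8]
tabtopL [ 0.48793353 -0.04558866  0.071     ] [-95.7  25.5]
tabtopR [ 0.50164647 -0.09369952  0.071     ] [-96.1 -24.5]
side pivot [0.529184   0.00926189 0.047     ] [-40.7  66.5]
side post [0.45751979 0.02814241 0.078     ] [-104.2  104.8]
bpost net [-108.7  102.2] [-102.8  103.7]
```

```bash
cat >> h.py <<'E'
Y0=np.radians(16.34); T0=np.array([.5863,-.0417]); PIV=np.array([-.038,.068])
def W(p):
    c,s=np.cos(Y0),np.sin(Y0); return np.array([[c,-s],[s,c]])@np.array(p)+T0
def toF(p):
    c,s=np.cos(Y0),np.sin(Y0); return np.array([[c,s],[-s,c]])@(np.array(p)[:2]-T0)
def quat(yaw): # tool down, tool x at world angle yaw
    return np.array([0,np.cos(yaw/2),np.sin(yaw/2),0])
def lever(thdeg,d,z,r=.075):
    th=np.radians(thdeg);u=np.array([np.cos(th),np.sin(th)]);n=np.array([-u[1],u[0]])
    p=W(PIV+r*u+d*n); return np.array([*p,z]),quat(th+Y0-np.pi)
E
python3 - <<'E'
from plant import *
from plant import r, gripper_to, inverse_kinematics, vision, models, telemetry
from h import *
for th in range(150,24,-15):
    q=inverse_kinematics(*lever(th,.017,.072)); print(th,None if q is None else np.round(q,2))
gripper_to(0.0,20)
p,q=lever(150,.040,.20); r.move_to(p,q)
p[2]=.072; print(r.move_l(p,vel=.15,guard=8))
f0=telemetry.current_wrist_force(); print(telemetry.current_t(),telemetry.current_ee_pos(),p,f0,telemetry.current_opening())
im=vision.snapshot("top"); cv2.imwrite("pics/top1.png",cv2.resize(im[90:250,150:310,::-1],None,fx=3.7,fy=3.7))
im=vision.snapshot("side"); cv2.imwrite("pics/side1.png",cv2.resize(im[140:280,180:340,::-1],None,fx=4,fy=4))
E
```

```text
150 [-0.12  0.25  1.99 -0.    0.9   0.12]
135 [-0.08  0.26  1.98 -0.    0.9   0.42]
120 [-0.04  0.27  1.96 -0.    0.91  0.73]
105 [-0.    0.29  1.93 -0.    0.92  1.02]
90 [ 0.02  0.31  1.9  -0.    0.93  1.31]
75 [ 0.04  0.34  1.86 -0.    0.95  1.58]
60 [ 0.04  0.36  1.81 -0.    0.97  1.85]
45 [ 0.03  0.39  1.77 -0.    0.99  2.1 ]
30 [ 0.02  0.41  1.73 -0.    1.    2.35]
False
5.4417 [ 0.44907053 -0.00856562  0.0725356 ] [ 0.448379   -0.00829396  0.072     ] [0.07028771 0.86641672 0.45523769] 0.0005233531867527651
```

View pics/top1.png

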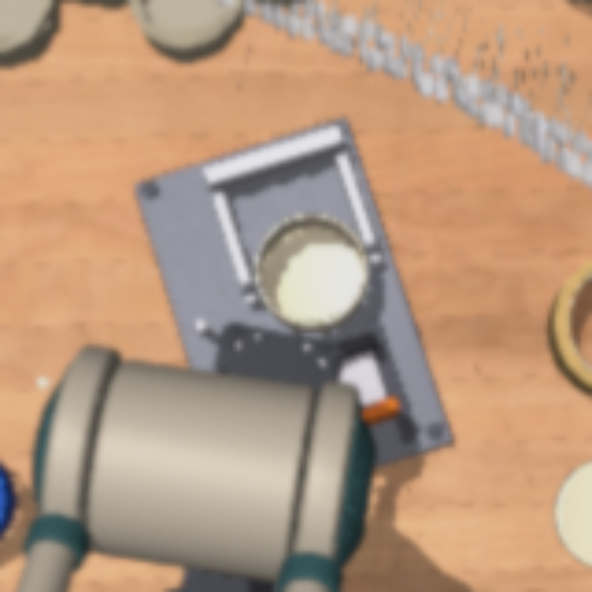

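View pics/side1.png

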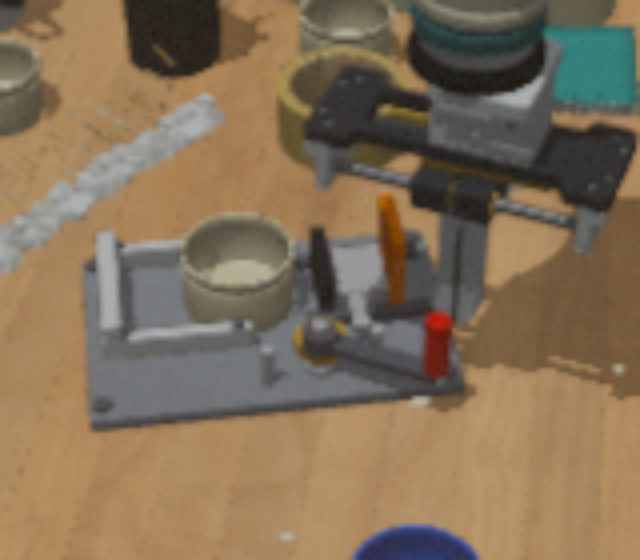

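The side view shows the closed fingers just behind the red post and clear of the tab. Now I'll sweep the lever.

```bash
python3 - <<'E'
from plant import r, gripper_to, inverse_kinematics, vision, models, telemetry
from h import *
p,q=lever(150,.018,.072); print(r.move_l(p,rot=q,vel=.08,guard=10))
def st(th): print(th,round(telemetry.current_t(),2),np.round(toF(telemetry.current_ee_pos())*1000,1),np.round(telemetry.current_wrist_force(),1),flush=True)
st(150); hit=False
for th in list(range(140,44,-10))+list(range(42,22,-3)):
    p,q=lever(th,.017,.072); hit=r.move_l(p,rot=q,vel=.08 if th>44 else .05,guard=10); st(th)
    if hit: break
im=vision.snapshot("top"); cv2.imwrite("pics/top2.png",cv2.resize(im[90:250,150:310,::-1],None,fx=3.7,fy=3.7))
im=vision.snapshot("side"); cv2.imwrite("pics/side2.png",cv2.resize(im[140:280,180:340,::-1],None,fx=4,fy=4))
E
```

```text
False
150 5.97 [-111.7   90.3] [0.2 0.4 0.6]
140 6.3 [-106.5  103.2] [-0.9  0.5 -0.5]
130 6.62 [-99.5 114.3] [-0.1 -0.9  0.5]
120 6.95 [-90.4 124.2] [-0.6 -0.8  0.8]
110 7.28 [-79.9 132.4] [ 0.6  0.2 -0.4]
100 7.6 [-68.  138.7] [-0.1 -0.6  0.6]
90 7.92 [-55.3 142.8] [0.5 0.4 0.3]
80 8.25 [-42.1 144.6] [ 0.   0.3 -0.4]
70 8.57 [-28.7 144.2] [0.6 0.8 0. ]
60 8.9 [-15.6 141.4] [-0.7  0.2  0.2]
50 9.22 [ -3.2 136.4] [-0.3 -0.5  0.4]
42 9.59 [  6.  130.9] [-0.5  0.7  0.3]
39 9.84 [  9.2 128.5] [-0.7 -0.3 -0. ]
36 10.09 [ 12.5 125.9] [-0.1  0.8 -0.7]
33 10.34 [ 14.5 124.2] [-3.5  3.2  2.9]
30 10.59 [ 15.1 124.2] [-8.8  9.1  6.7]
27 10.84 [ 15.7 124.2] [-13.5  14.3  10.3]
24 11.09 [ 16.3 124.2] [-17.9  19.7  14.6]
```

```bash
python3 - <<'E'
from plant import r, gripper_to, inverse_kinematics, vision, models, telemetry
from h import *
p,q=lever(35,.045,.072); r.move_l(p,rot=q,vel=.12)
p[2]=.16; r.move_l(p,vel=.2)
p,_=np.array([*W((-.16,.0)),.16]),0
q=quat(Y0-np.pi/2); r.move_to(p,q)
print(telemetry.current_t(),telemetry.current_wrist_force())
im=vision.snapshot("top"); cv2.imwrite("pics/top3.png",cv2.resize(im[90:250,150:310,::-1],None,fx=3.7,fy=3.7))
im=vision.snapshot("side"); cv2.imwrite("pics/side3.png",cv2.resize(im[140:280,180:340,::-1],None,fx=4,fy=4))
for c in ("side","top"):
  for n in ("lever_post","push_tab"):
    for d in models.mark_of(n,c)[:2]: print(c,n,np.round(d["at"],3),np.round(toF(d["at"])*1000,1),round(d["score"],2))
E
```

```text
13.5333 [ 0.73315753 -0.1670321   0.43226208]
side lever_post [0.579 0.07  0.064] [ 24.3 109.2] 0.7
side push_tab [ 0.492 -0.07   0.056] [-98.2  -0.2] 0.59
side push_tab [ 0.43  -0.228  0.001] [-202.3 -135.2] 0.47
top lever_post [0.574 0.066 0.06 ] [ 18.5 106.5] 0.88
top lever_post [0.534 0.011 0.048] [-35.   65.6] 0.24
top push_tab [ 0.555 -0.245 -0.001] [ -86.9 -186.3] 0.56
```

View pics/side3.png

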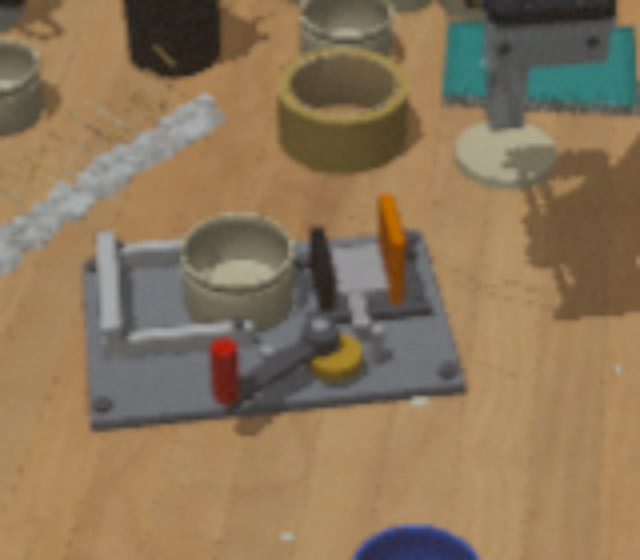

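View pics/top3.png

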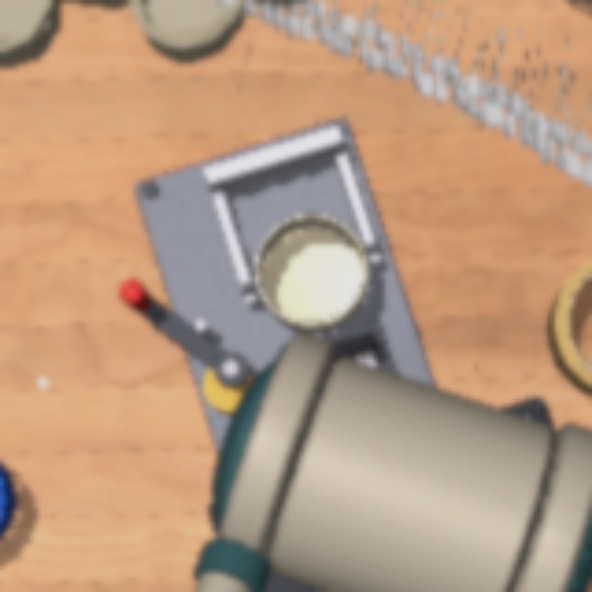

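```bash
python3 - <<'E'
from plant import r, gripper_to, inverse_kinematics, vision, models, telemetry
from h import *
def st(th): print(th,round(telemetry.current_t(),2),np.round(toF(telemetry.current_ee_pos())*1000,1),np.round(telemetry.current_wrist_force(),1),flush=True)
z=.065
P=lambda x:np.array([*W((x,0)),z])
p=P(-.130); p[2]=.16; r.move_l(p,vel=.2); print(r.move_l(P(-.130),vel=.15,guard=8)); st('down')
for x in (-.112,-.10,-.09,-.08,-.07,-.062):
    h=r.move_l(P(x),vel=.05,guard=15); st(x)
    if h: break
if not h:
  for x in np.arange(-.059,-.040,.003):
    h=r.move_l(P(x),vel=.03,guard=15); st(round(x,3))
    if h or np.linalg.norm(telemetry.current_wrist_force())>22: break
im=vision.snapshot("top"); cv2.imwrite("pics/top4.png",cv2.resize(im[90:250,150:310,::-1],None,fx=3.7,fy=3.7))
im=vision.snapshot("side"); cv2.imwrite("pics/side4.png",cv2.resize(im[140:280,180:340,::-1],None,fx=4,fy=4))
E
```

```text
False
down 14.92 [-129.8   -0.3] [ 0.  -0.9  0.2]
-0.112 15.43 [-1.117e+02  1.000e-01] [ 0.  -0.2 -0.4]
-0.1 15.82 [-99.8   0.2] [-1.2  0.4  0.4]
-0.09 16.17 [-89.5   0.1] [-1.6 -0.1 -0.8]
-0.08 16.52 [-79.4  -0.1] [-1.2 -0.3  0.2]
-0.07 16.87 [-69.4  -0.1] [-1.3  0.3 -0.6]
-0.062 17.18 [-61.4  -0. ] [-1.3 -0.4 -0. ]
-0.059 17.43 [-59.  -0.] [-2.6 -0.8  0.7]
-0.056 17.68 [-56.2   0. ] [-3.8 -1.6 -0.1]
-0.053 17.93 [-56.1   0.1] [-9.7 -4.4  6.7]
-0.05 18.18 [-56.    0.1] [-15.3  -6.9  11.3]
-0.047 18.43 [-56.    0.1] [-20.   -9.4  16.6]
```

View pics/side4.png

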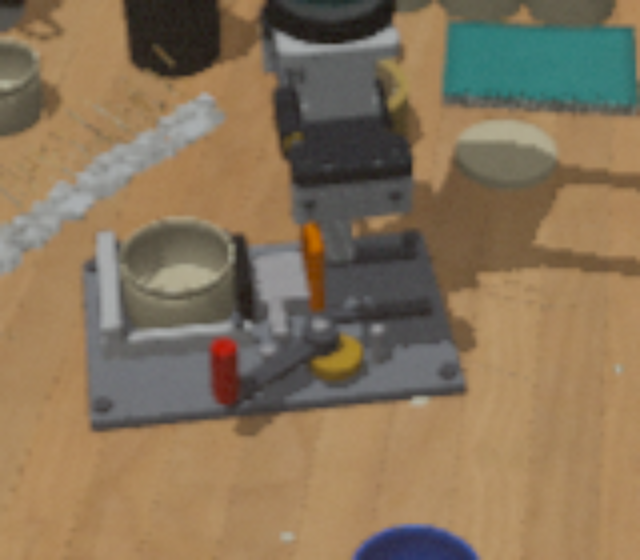

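View pics/top4.png

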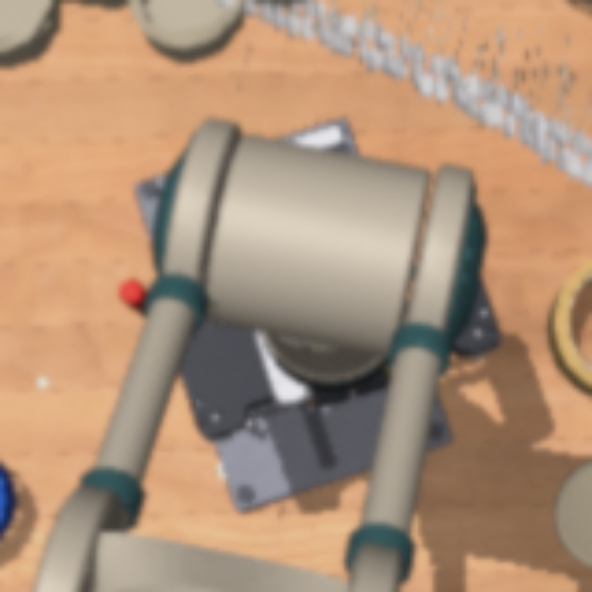

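```bash
python3 - <<'E'
from plant import r, gripper_to, inverse_kinematics, vision, models, telemetry
from h import *
def st(th): print(th,round(telemetry.current_t(),2),np.round(toF(telemetry.current_ee_pos())*1000,1),np.round(telemetry.current_wrist_force(),1),flush=True)
P=lambda x,z:np.array([*W((x,0)),z])
r.move_l(P(-.095,.065),vel=.08); r.move_l(P(-.095,.16),vel=.2)
p,q=lever(35,-.045,.16); r.move_to(p,q); st('above')
im=vision.snapshot("side"); cv2.imwrite("pics/side5.png",cv2.resize(im[140:280,180:340,::-1],None,fx=4,fy=4))
p[2]=.072; print(r.move_l(p,vel=.12,guard=8)); st('down')
for c in ("side",):
  for n in ("push_tab","work_tin"):
    for d in models.mark_of(n,c)[:2]: print(c,n,np.round(toF(d["at"])*1000,1),round(d["score"],2))
im=vision.snapshot("side"); cv2.imwrite("pics/side6.png",cv2.resize(im[140:280,180:340,::-1],None,fx=4,fy=4))
E
```

```text
above 21.0 [48.3 74.2] [0.6 0.1 0.6]
False
down 21.93 [49.8 73.9] [ 0.6 -0.3  0.8]
side work_tin [47.8 -0.7] 0.93
side work_tin [ -87.8 -184.3] 0.54
```

View pics/side6.png

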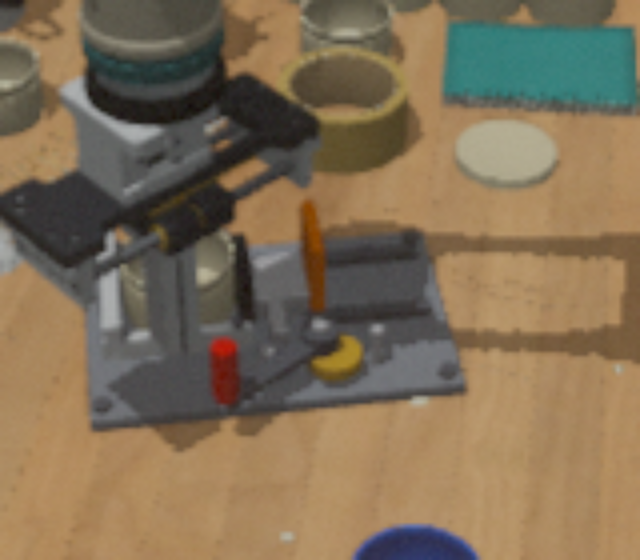

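Fingers are on the front side of the post and clear of the pocket wall; the slide stayed forward. Now the lever goes back.

```bash
python3 - <<'E'
from plant import r, gripper_to, inverse_kinematics, vision, models, telemetry
from h import *
def st(th): print(th,round(telemetry.current_t(),2),np.round(toF(telemetry.current_ee_pos())*1000,1),np.round(telemetry.current_wrist_force(),1),flush=True)
p,q=lever(35,-.018,.072); h=r.move_l(p,rot=q,vel=.06,guard=10); st(35)
for th in list(range(45,150,10))+list(range(150,178,3)):
    p,q=lever(th,-.017,.072); h=r.move_l(p,rot=q,vel=.08 if th<150 else .05,guard=12); st(th)
    if h or np.linalg.norm(telemetry.current_wrist_force())>22: break
im=vision.snapshot("side"); cv2.imwrite("pics/side7.png",cv2.resize(im[140:280,180:340,::-1],None,fx=4,fy=4))
E
```

```text
35 22.68 [33.7 96.6] [-0.4  0.7 -1. ]
45 23.02 [ 27.2 109. ] [ 0.3  0.1 -0.4]
55 23.34 [ 19.2 119.4] [-0.3  0.3 -0.1]
65 23.67 [  9.4 128.5] [-0.5  0.5  0.1]
75 23.99 [ -1.8 135.8] [-0.4 -0.7  0.4]
85 24.32 [-14.1 141. ] [ 1.3  0.3 -0.2]
95 24.64 [-27.2 144. ] [ 0.6 -0.4 -0.4]
105 24.97 [-40.6 144.7] [-0.6  0.8 -0.2]
115 25.29 [-53.8 143. ] [-0.4  1.2  0.4]
125 25.62 [-66.6 139.1] [0.1 1.3 0.4]
135 25.94 [-78.5 133. ] [ 0.  -0.6 -0.3]
145 26.27 [-89.2 124.9] [-0.5 -0.7  0.4]
150 26.55 [-94.1 120.3] [0.3 0.4 1. ]
153 26.8 [-96.8 117.3] [-0.2 -0.  -0.1]
156 27.05 [-99.5 114. ] [ 1.1 -0.9  0.3]
159 27.3 [-101.9  110.7] [0.5 0.1 0.6]
162 27.55 [-103.6  108.3] [0.7 4.3 0. ]
165 27.8 [-104.3  107.9] [ 1.3 16.7 -0.5]
168 28.05 [-104.9  107.6] [ 2.7 28.  -0. ]
```

View pics/side7.png

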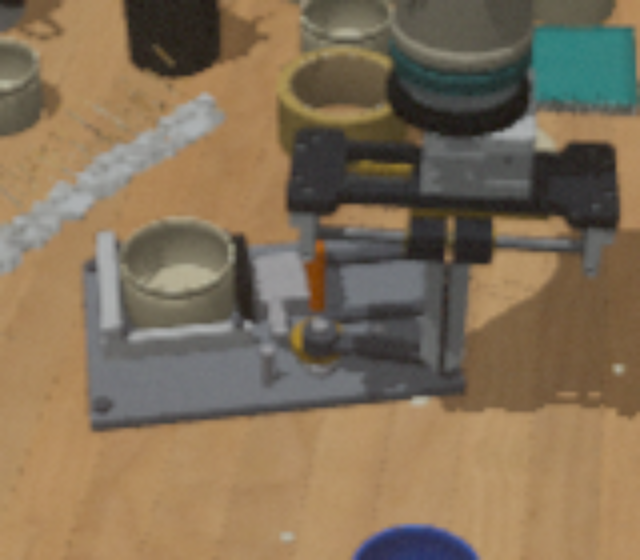

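```bash
python3 - <<'E'
from plant import r, gripper_to, inverse_kinematics, vision, models, telemetry
from h import *
p,q=lever(160,-.045,.072); r.move_l(p,rot=q,vel=.1)
p[2]=.2; r.move_l(p,vel=.2)
r.movej([-1.242,0.276,1.505,0,1.361,-0.121])
print(telemetry.current_t(),telemetry.current_wrist_force())
im=vision.snapshot("top"); cv2.imwrite("pics/top8.png",cv2.resize(im[110:240,170:290,::-1],None,fx=4.6,fy=4.6,interpolation=cv2.INTER_CUBIC)); cv2.imwrite("pics/top8f.png",im[:,:,::-1])
im=vision.snapshot("side"); cv2.imwrite("pics/side8.png",cv2.resize(im[170:260,190:310,::-1],None,fx=6,fy=6,interpolation=cv2.INTER_CUBIC))
for c in ("side","top"):
  for n in ("push_tab","work_tin","lever_post"):
    for d in models.mark_of(n,c)[:1]: print(c,n,np.round(toF(d["at"])*1000,1),round(d["score"],2))
E
```

```text
31.6333 [ 0.93278474 -0.14132143  0.03951421]
side push_tab [-45.1   1.2] 0.76
side work_tin [44.2 -2. ] 0.97
side lever_post [-107.    91.9] 0.8
top push_tab [-44.5  -2.3] 0.59
top work_tin [-60.1 261.8] 0.9
top lever_post [-112.9   90.8] 0.69
```

View pics/top8.png

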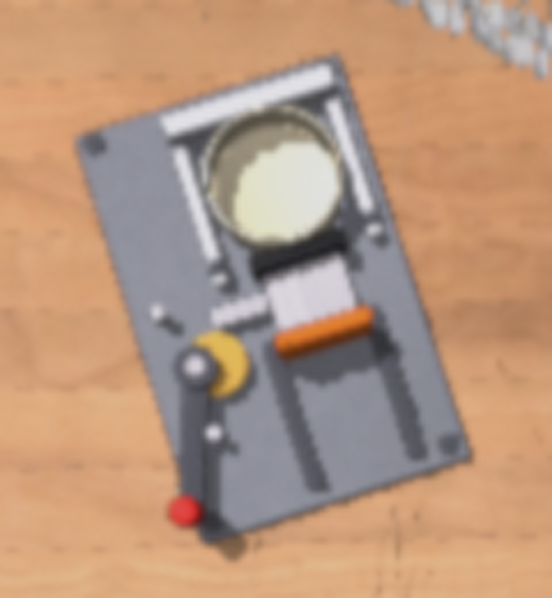

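View pics/side8.png

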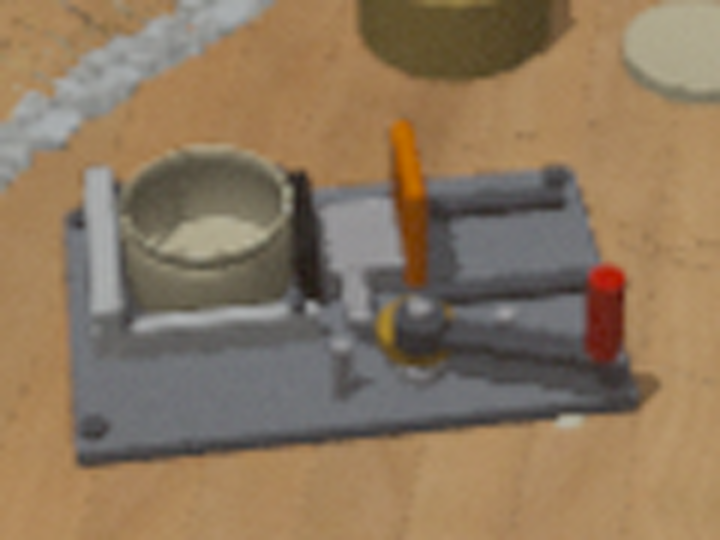

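View pics/top8f.png

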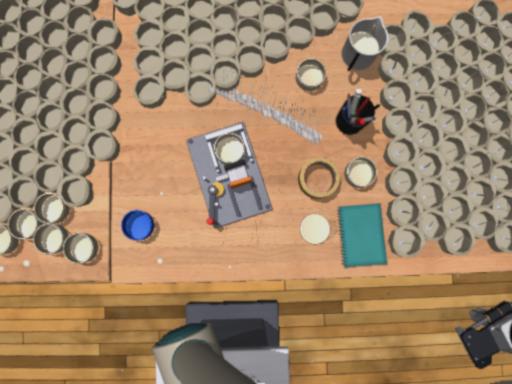

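The pictures show the tin against the end wall at crop (270,178), the lug ahead of the cam at (240,310), and the lever at its rear stop with the post at (184,511). The bystanders are where they were, so I'm handing it in.

```bash
python3 -c "
from plant import r
print(r.sign_off())"
```

```text
the job is handed in; nothing more can be done
None
```

The candle tin is clamped and the job is handed in. With closed fingertips I pushed the lever clockwise to its low-point stop, pushed the orange tab fully forward, then swung the lever back to its first stop. The whole job took about 32 s. At each of the three stops the fingers stopped advancing while the force built to 23–31 N.

**Final checks after the arm withdrew:**
- **Tin:** found at fixture x = 44.2, y = -2.0 mm from the side camera; the target is 44.5, 0. The top picture shows it against the end wall.
- **Tab:** its rear face read about -45 mm, against about -46.5 mm expected at full travel.
- **Lever:** the post read (-107, 92) to (-113, 91) mm, against (-108.5, 93.6) expected at the first stop. The lug is ahead of the cam.
- **Things beside the fixture:** the tape roll, lid, spare tin and blue tin look unmoved in the top picture. The wrist force returned to about 1 N.

**Disagreements:** in the last top picture the network's best "work_tin" hit was the blue look-alike, so I relied on the side camera and the picture for the tin. While I pushed the tab, the fingers stopped at -56 mm instead of the -54.5 mm expected, which is within the measuring error.

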